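# Index the carousel and load the tube

### The job

First turn the parts carousel by its upright handle peg until its round seat stands at the fixed pointer, which marks the loading point. Then stand the tube stub upright on the bottom of that round seat and let go, leaving the seat at the pointer.

Things in the scene. Friction and masses are not known exactly. Their poses are not given: they have to be found in the camera images.
- tube_centre (a point): Centre (half-way up) of the tube stub, a plain turned steel tube, 34 mm outside diameter, 98 mm tall, about 0.12 kg, that stands loose on the table to the right of the carousel among a square bar, a spacer ring and a V-block. Its z axis is the tube's axis; the ends are 49 mm above and below.
- round_seat (a point): Centre of the floor of the round seat (an aluminium ring wall 15 mm high, 56 mm inside, 66 mm outside) on a flat grey carousel disc, 250 mm diameter, top (= seat floor) 30 mm above the table. The seat is 75 mm from the disc's vertical axis. The disc turns either way, stays where left (friction 0.2 N m), and also carries a square and an oblong seat, not wanted.
- handle_peg (a point): Handle: a round upright steel peg on the carousel, 16 mm diameter, top 50 mm above the disc; this point is on its axis 30 mm above the disc (60 mm above the table). It is 100 mm from the carousel's axis, exactly opposite the round seat, so the axis lies on the line from seat to peg, 75 mm from the seat. It turns with the carousel.
- load_point (a point): Fixed loading point: where the centre of the round seat's floor must come, 75 mm from the carousel's axis, 30 mm above the table, on the robot's side, in line with the fixed pointer (a steel cone pin on a dark block 44 mm high, 160 mm from the axis, aimed at it). At the start the round seat is 0.7 to 2.3 rad anticlockwise of it, seen from above.
Not all that is in view belongs to the job. What is shaped like the part that bears tube_centre but black or blue is not meant.

How it is judged:
By the outcome, as a careful person would: the job done as asked, in the order asked, and still so for the second after the job is handed in, with the robot touching nothing.
It also fails if it takes over 58 s, if anything falls off the work surface, if the arm or the gripper's body presses on something with over 40 N, if the wrist force passes 120 N, or if a joint passes its speed limit or range.

### The arm

A 6-joint arm with a two-finger parallel gripper is mounted at the origin on a cart in front of the work surface, level with it; the furniture and walls round the work are solid. World frame = base frame: x ahead of the robot, y to its left, z up, the work surface at z = 0. Lengths are in m, angles in degrees, forces in N, time in s.
With the tool pointing down it reaches from about 0.4 to 0.825 m from the base axis. Payload 7 kg.
Tool frame: the origin (TCP) lies on the centre line of the jaws, within the pads' length; the fingertips stand 19 mm ahead of it and the grasp point (between the pads) is the TCP; z points along the fingers, y is the line along which they close (so a half turn about z gives the same grasp; the last joint's range is limited). The gripper opens to 88 mm and grips with 3 to 60 N. Pads are 19 mm wide; open, the fingers measure 130 mm over their backs; the gripper's body (78 mm by 193 mm) begins 47 mm behind the grasp point.
Start: joints at [-47.607, 20.546, 0.682, 0, -70.136, -16.507], TCP at [0.295, -0.607, 0.246] pointing down, gripper open.
Joint ranges: [-176.03, 176.03], [-82.01, 121.73], [-58.28, 71.71], [-173.87, 95.51], [-174.79, -0.11], [-173.66, 173.66]. Speed limits (degrees/s): [136.94, 136.94, 172.46, 180, 180, 180].

### API

Orientations are given as [roll, pitch, yaw] about the fixed x, y, z axes, in that order (R = Rz(yaw) Ry(pitch) Rx(roll)).
In Python, from plant import get_state, capture, close_job gives the robot as it stands.
- The arm moves only by the tool apply_moves, never from a script. Its argument "targets" is a list of rows, each a list of 7 numbers: the opening, from 0 (shut) to 1 (fully open), then the shift along the tool's x, y, z normalised to -1 to 1, where 1 is 1000 mm, then the turn, a rotation vector about the tool's x, y, z normalised to -1 to 1, where 1 is 90 degrees. In form: [[claw, tx, ty, tz, ax, ay, az], ...]. A call has 1 to 20 rows; each row shifts and turns the commanded pose from where the row before left it, along the tool's axes as they then stand; what a row does not reach is not made up. A row lasts 1/12 s, in which the tool goes at most 41.7 mm and 7.16 degrees, less where a joint would pass 70% of its speed; a pose out of reach is approached as far as the arm can. A call with a number of a shift or a turn outside -1 to 1 is refused whole. A call with a gripper value outside its range is refused whole. The fingers move at their own pace and stop on an object; "newtons" is the grip in N (left out, the last holds). Time passes only in rows, so rows that do not move let the fingers close. It gives the time, the measured TCP pose, the force, the opening and the grip force at its end, in the units of the state.
- get_state(): the state, without advancing time (a new reading comes with each control period).
- capture(name): name is "scene" or "top"; returns a dict with "frame" (384x512x3 uint8, red, green, blue), "range_z" (384x512 float32, m along the optical axis (not along the pixel's ray), 0 where there is no reading), "camera_matrix" (3x3 intrinsics, pixels), "T" (4x4, takes a point from camera to world coordinates). Camera axes: x right, y down, z forward; pixel columns grow to the right and rows downward; lengths in m; the calibration is good to about 2 mm. A picture is of the moment at which its call begins.
- close_job(): hands the job in; it is judged then, once.
The state is a dict: "time_s": time; "joints": joint angles; "qd": joint speeds; "joint_torque": joint torques, N m; "tcp_pos": TCP position; "eef_rot": TCP orientation; "contact_force": force on the tool from outside, world axes, zero at the start; "moment": the same for the moment, N m; "gripper_width": finger opening in m; "gripper_force": force on a finger pad.
Only numpy, scipy, OpenCV 4.12 (cv2) and the standard library are available. Lean on these libraries where they do the work, as an engineer would, in place of code of your own. Each camera call takes 0.05 s, during which the arm holds its last target. There are 200 camera calls.

## Working session

There is one attempt and no reset: what is moved stays moved. The work goes in short steps, Python scripts to look and compute and a tool call to move; the robot and the scene stay as the last step left them, time stands still between calls to the robot, and variables do not carry over. Pictures are saved under pics/ and viewed, at most 10 in all, crops included, and the job is handed in when it is done.

Besides the shell and the picture viewer there is one more tool, called after ">>>" as a command line: name --pt "numbers of a row" for each row, then --argument value for the rest. apply_moves: Moves the arm, as the interface text tells. Scaled input: -1 to 1 covers 1000 mm each way for a shift and 90 degrees each way for a turn. Its arguments: {"type":"object","properties":{"targets":{"type":"array","items":{"type":"array","items":{"type":"number"}}},"newtons":{"type":"number"}},"required":["targets"]}

```bash
mkdir -p pics
cat > h.py <<'E'
import numpy as np, cv2
from plant import get_state, capture, close_job
def snap(n,f):
    c=capture(n); np.savez('%s.npz'%f,**c); cv2.imwrite('pics/%s.png'%f,c['frame'][:,:,::-1]); return c
def pt(c,u,v,z=None):
    K,T=c['camera_matrix'],c['T']; r=np.array([(u-K[0,2])/K[0,0],(v-K[1,2])/K[1,1],1.])
    d=c['range_z'][int(round(v)),int(round(u))]
    if z is not None:
        w=T[:3,:3]@r; d=(z-T[2,3])/w[2]
    return T[:3,:3]@(r*d)+T[:3,3]
E
python3 - <<'E'
from h import *
a=snap('scene','s0');b=snap('top','t0')
for c in(a,b):print(c['T'].round(3),c['camera_matrix'].round(1))
print(get_state())
cv2.imwrite('pics/both.png',cv2.resize(np.hstack([a['frame'],b['frame']])[:,:,::-1],(800,300)))
cv2.imwrite('pics/t0b.png',cv2.resize(b['frame'][:,:,::-1],(800,600)))
cv2.imwrite('pics/s0b.png',cv2.resize(a['frame'][:,:,::-1],(800,600)))
E
```

```text
[[-0.478 -0.572  0.666 -0.366]
 [-0.878  0.321 -0.355  0.395]
 [-0.011 -0.754 -0.656  0.972]
 [ 0.     0.     0.     1.   ]] [[481.3   0.  256.5]
 [  0.  481.3 187. ]
 [  0.    0.    1. ]]
[[-0.009 -0.99   0.14   0.426]
 [-1.     0.012  0.018 -0.084]
 [-0.019 -0.14  -0.99   1.04 ]
 [ 0.     0.     0.     1.   ]] [[388.8   0.  260. ]
 [  0.  388.8 187.3]
 [  0.    0.    1. ]]
{'time_s': 0.1, 'joints': array([-4.76062389e+01,  2.05869734e+01,  6.39763654e-01, -1.83431275e-02,
       -7.01355769e+01, -1.65081344e+01]), 'qd': array([ 0.11804153, -0.06798543,  0.19286456,  0.02199128,  0.02982317,
        0.03385399]), 'joint_torque': array([-4.90133272e-03, -5.84163022e+01,  2.93750149e+01,  7.01568961e+00,
        1.01316691e-02, -5.97570829e-05]), 'tcp_pos': array([ 0.29450843, -0.60691411,  0.24472411]), 'eef_rot': array([ 1.79915726e+02, -6.99226093e-03, -1.54120614e+02]), 'contact_force': array([ 0.58519465,  0.2968594 , -0.1950958 ]), 'moment': array([-0.00197782,  0.02548972, -0.03109556]), 'gripper_force': 0.0, 'gripper_width': 0.0879158799976363}
```

View pics/t0b.png

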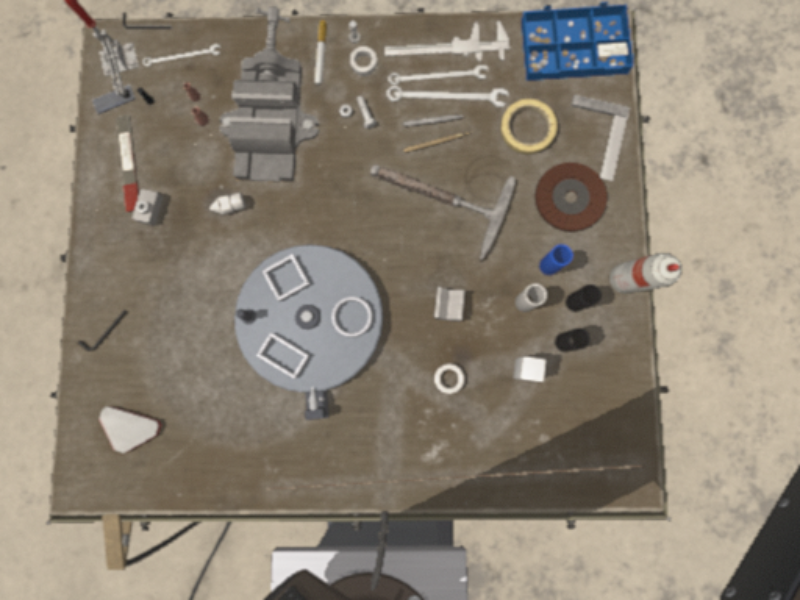

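View pics/s0b.png

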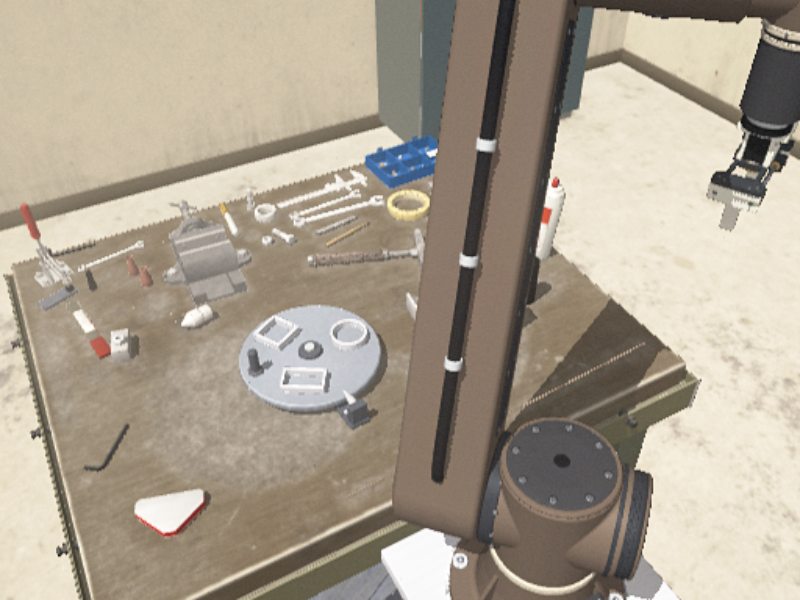

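The top view shows the carousel's axis at about (309,317), the round seat at (352,317) on its right, the peg at (247,315) on its left and the pointer at (314,400) below. The bare steel tube stands at (533,297), with blue and black decoys around it. The scene view confirms the carousel, but the arm hides the tube. Next I'll take enlarged crops.

Run:
```python
from h import *
b=dict(np.load('t0.npz'));a=dict(np.load('s0.npz'))
f=b['frame'][:,:,::-1]
x=cv2.resize(f[150:275,140:260],(480,500),interpolation=cv2.INTER_CUBIC)
y=cv2.resize(f[150:230,325:385],(300,400),interpolation=cv2.INTER_CUBIC)
y=cv2.copyMakeBorder(y,0,100,0,0,cv2.BORDER_CONSTANT)
cv2.imwrite('pics/crop.png',np.hstack([x,y]))
g=a['frame'][:,:,::-1]
cv2.imwrite('pics/crops.png',cv2.resize(g[185:280,145:250],(735,600)[:2],interpolation=cv2.INTER_CUBIC)) 
# height-map stats
def cloud(c):
    v,u=np.mgrid[:384,:512];K=c['camera_matrix'];d=c['range_z']
    p=np.stack([(u-K[0,2])/K[0,0]*d,(v-K[1,2])/K[1,1]*d,d],-1)
    P=p@c['T'][:3,:3].T+c['T'][:3,3];P[d==0]=np.nan;return P
P=cloud(b);np.save('P.npy',P)
q=P[175:215,325:385].reshape(-1,3);t=q[(q[:,2]>.085)&(q[:,2]<.12)];print('tall',t.shape)
for z0,r in((.03,(155,250,150,250)),):
    q=P[r[0]:r[1],r[2]:r[3]].reshape(-1,3);q=q[abs(q[:,2]-z0)<.006]
    (cx,cy),R=cv2.minEnclosingCircle(q[:,:2].astype(np.float32));print('disc',cx,cy,R,np.median(q[:,2]))
```

```text
tall (183, 3)
disc 0.5305883884429932 0.1015462875366211 0.12459217756986618 0.029729852552309977
```

View pics/crop.png

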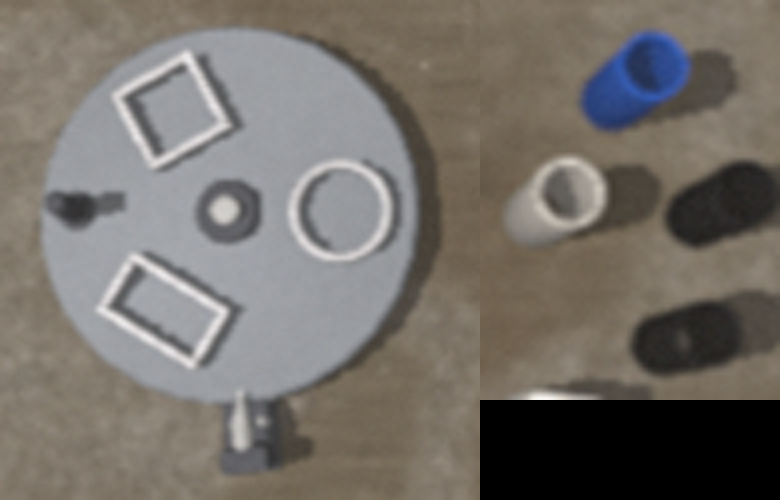

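View pics/crops.png

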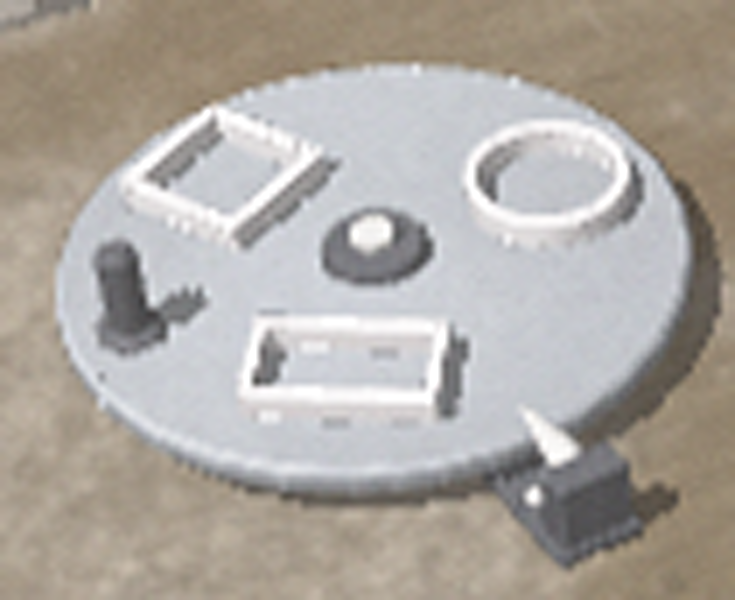

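The crops show, in crop pixels:
- **Top view:** ring at (341,209), peg base at (75,210), peg top at (57,203), pointer tip at (241,393), pointer root at (240,448), tube rim at (570,193).
- **Scene view:** ring at (550,178), peg top at (115,250), pointer tip at (520,407).

I'll triangulate from these.

```bash
cat >> h.py <<'E'
def tri(a,pa,b,pb):
    def Pm(c): return c['camera_matrix']@np.linalg.inv(c['T'])[:3]
    X=cv2.triangulatePoints(Pm(a),Pm(b),np.array(pa,float),np.array(pb,float)); return (X[:3]/X[3]).ravel()
E
python3 - <<'E'
from h import *
b=dict(np.load('t0.npz'));a=dict(np.load('s0.npz'));P=np.load('P.npy')
T=lambda x,y:(140+x/4-.4,150+y/4-.4)
S=lambda x,y:(145+x/7-.4,185+y/6.316-.4)
for n,s,t in(('ring',(550,178),(341,209)),('pegtop',(115,250),(57,203)),('tip',(520,407),(241,393)),('hub',(371,228),(226,210))):
    print(n,tri(a,S(*s),b,T(*t)).round(4))
print('ring z.045',pt(b,*T(341,209),.045),'peg',pt(b,*T(57,203),.08),'pegbase',pt(b,*T(75,210),.033))
for z in(.04,.05):print('ptr',pt(b,*T(241,393),z),pt(b,*T(240,448),z))
print('tube z.098',pt(b,325+18-.4,188.6-.4,.098))
q=P[175:205,330:358].reshape(-1,3);t=q[(q[:,2]>.09)&(q[:,2]<.108)]
print(len(t),cv2.minEnclosingCircle(t[:,:2].astype(np.float32)),np.median(t[:,2]),t[:,2].max())
for n,(r0,r1,c0,c1) in dict(near=(140,240,320,440),block=(175,215,270,305)).items():
    q=P[r0:r1,c0:c1];m=((q[...,2]>.015)).astype(np.uint8)
    k,l,st,ce=cv2.connectedComponentsWithStats(m)
    for i in range(1,k):
        if st[i,4]>25:
            w=q[l==i];print(n,np.nanmin(w,0).round(3),np.nanmax(w,0).round(3),st[i,4])
q=P[240:270,190:215];m=q[...,2]>.035;print('ptrpts',q[m].min(0),q[m].max(0),q[m].mean(0))
E
```

```text
ring [0.5303 0.0244 0.0396]
pegtop [0.5327 0.1991 0.0787]
tip [0.4145 0.0903 0.0384]
hub [0.5309 0.0997 0.0445]
ring z.045 [0.5303287  0.02478176 0.045     ] peg [0.53235998 0.19842452 0.08      ] pegbase [0.53283742 0.20028135 0.033     ]
ptr [0.41375361 0.08872428 0.04      ] [0.37929197 0.08891966 0.04      ]
ptr [0.41387608 0.08699851 0.05      ] [0.37975916 0.08719194 0.05      ]
tube z.098 [ 0.55503158 -0.26823218  0.098     ]
55 ((0.5553300976753235, -0.26637741923332214), 0.0170783419162035) 0.09672916361768447 0.10311677296393595
near [ 0.601 -0.326  0.015] [ 0.633 -0.293  0.102] 253
near [ 0.558 -0.469  0.015] [ 0.616 -0.411  0.189] 856
near [ 0.538 -0.282  0.016] [ 0.571 -0.249  0.103] 211
near [ 0.537 -0.369  0.015] [ 0.57  -0.335  0.101] 262
near [ 0.469 -0.347  0.017] [ 0.501 -0.314  0.101] 239
near [ 0.432 -0.281  0.016] [ 0.459 -0.243  0.086] 195
block [ 0.524 -0.16   0.015] [ 0.576 -0.112  0.039] 329
ptrpts [0.36340733 0.07204607 0.03692446] [0.41341042 0.1032182  0.04835986] [0.37978041 0.08747501 0.04251871]
```

>>> apply_moves --pt "0.7 0 0 0 0 0 0.0719" --pt "0.7 0 0 0 0 0 0.0719" --pt "0.7 0 0 0 0 0 0.0719" --pt "0.7 0 0 0 0 0 0.0719" --pt "0.7 -0.0108 0.0366 0 0 0 0" --pt "0.7 -0.0108 0.0366 0 0 0 0" --pt "0.7 -0.0108 0.0366 0 0 0 0" --pt "0.7 -0.0108 0.0366 0 0 0 0" --pt "0.7 -0.0108 0.0366 0 0 0 0" --pt "0.7 -0.0108 0.0366 0 0 0 0" --pt "0.7 -0.0108 0.0366 0 0 0 0" --pt "0.7 -0.0108 0.0366 0 0 0 0" --pt "0.7 -0.0108 0.0366 0 0 0 0" --pt "0.7 -0.0108 0.0366 0 0 0 0" --pt "0.7 -0.0108 0.0366 0 0 0 0" --pt "0.7 -0.0108 0.0366 0 0 0 0" --pt "0.7 -0.0108 0.0366 0 0 0 0" --pt "0.7 -0.0108 0.0366 0 0 0 0" --pt "0.7 -0.0108 0.0366 0 0 0 0" --pt "0.7 -0.0108 0.0366 0 0 0 0"

```text
time_s: 1.77
tcp_pos: [0.4673, -0.0197, 0.2457]
eef_rot: [180.0, 0.0, -180.0]
contact_force: [0.4, -0.2, 0.5]
gripper_width: 0.0613
gripper_force: 0.0
```

>>> apply_moves --pt "0.6 -0.0109 0.0364 0 0 0 0" --pt "0.6 -0.0109 0.0364 0 0 0 0" --pt "0.6 -0.0109 0.0364 0 0 0 0" --pt "0.6 -0.0109 0.0364 0 0 0 0" --pt "0.6 -0.0109 0.0364 0 0 0 0" --pt "0.6 -0.0109 0.0364 0 0 0 0" --pt "0.6 0 0 0 0 0 0" --pt "0.6 0 0 0.03 0 0 0" --pt "0.6 0 0 0.03 0 0 0" --pt "0.6 0 0 0.03 0 0 0" --pt "0.6 0 0 0.02 0 0 0" --pt "0.6 0 0 0.02 0 0 0" --pt "0.6 0 0 0.02 0 0 0" --pt "0.6 0 0 0.015 0 0 0" --pt "0.6 0 0 0.013 0 0 0" --pt "0.6 0 0 0 0 0 0"

```text
time_s: 3.1
tcp_pos: [0.5311, 0.1955, 0.0646]
eef_rot: [-179.8, -0.3, 180.0]
contact_force: [-0.4, -0.2, -0.4]
gripper_width: 0.0526
gripper_force: 0.0
```

>>> apply_moves --pt "0 0 0 0 0 0 0" --pt "0 0 0 0 0 0 0" --pt "0 0 0 0 0 0 0" --pt "0 0 0 0 0 0 0" --pt "0 0 0 0 0 0 0" --pt "0 0 0 0 0 0 0" --pt "0 0 0 0 0 0 0" --pt "0 0 0 0 0 0 0" --newtons 15

```text
time_s: 3.77
tcp_pos: [0.534, 0.1991, 0.0683]
eef_rot: [179.8, 0.2, -180.0]
contact_force: [-0.9, 9.1, -1.7]
gripper_width: 0.015
gripper_force: 15.0
```

```bash
python3 -c "
import numpy as np
t=np.radians(np.linspace(89.3,4.8,18));p=.1*np.c_[np.cos(t),np.sin(t)];d=np.diff(p,axis=0)
print([[0,round(-a,4),round(b,4),0,0,0,0] for a,b in d], d.sum(0))"
```

```text
[[0, np.float64(-0.0087), np.float64(-0.0005), 0, 0, 0, 0], [0, np.float64(-0.0086), np.float64(-0.0012), 0, 0, 0, 0], [0, np.float64(-0.0084), np.float64(-0.002), 0, 0, 0, 0], [0, np.float64(-0.0082), np.float64(-0.0027), 0, 0, 0, 0], [0, np.float64(-0.008), np.float64(-0.0034), 0, 0, 0, 0], [0, np.float64(-0.0077), np.float64(-0.0041), 0, 0, 0, 0], [0, np.float64(-0.0073), np.float64(-0.0047), 0, 0, 0, 0], [0, np.float64(-0.0068), np.float64(-0.0053), 0, 0, 0, 0], [0, np.float64(-0.0063), np.float64(-0.0059), 0, 0, 0, 0], [0, np.float64(-0.0058), np.float64(-0.0064), 0, 0, 0, 0], [0, np.float64(-0.0052), np.float64(-0.0069), 0, 0, 0, 0], [0, np.float64(-0.0046), np.float64(-0.0073), 0, 0, 0, 0], [0, np.float64(-0.004), np.float64(-0.0077), 0, 0, 0, 0], [0, np.float64(-0.0033), np.float64(-0.008), 0, 0, 0, 0], [0, np.float64(-0.0026), np.float64(-0.0083), 0, 0, 0, 0], [0, np.float64(-0.0018), np.float64(-0.0085), 0, 0, 0, 0], [0, np.float64(-0.0011), np.float64(-0.0086), 0, 0, 0, 0]] [ 0.09842759 -0.09162475]
```

>>> apply_moves --pt "0 -0.0087 -0.0005 0 0 0 0" --pt "0 -0.0086 -0.0012 0 0 0 0" --pt "0 -0.0084 -0.002 0 0 0 0" --pt "0 -0.0082 -0.0027 0 0 0 0" --pt "0 -0.008 -0.0034 0 0 0 0" --pt "0 -0.0077 -0.0041 0 0 0 0" --pt "0 -0.0073 -0.0047 0 0 0 0" --pt "0 -0.0068 -0.0053 0 0 0 0" --pt "0 -0.0063 -0.0059 0 0 0 0" --pt "0 -0.0058 -0.0064 0 0 0 0" --pt "0 -0.0052 -0.0069 0 0 0 0" --pt "0 -0.0046 -0.0073 0 0 0 0" --pt "0 -0.004 -0.0077 0 0 0 0" --pt "0 -0.0033 -0.008 0 0 0 0" --pt "0 -0.0026 -0.0083 0 0 0 0" --pt "0 -0.0018 -0.0085 0 0 0 0" --pt "0 -0.0011 -0.0086 0 0 0 0" --pt "0 0 0 0 0 0 0" --pt "0 0 0 0 0 0 0"

```text
time_s: 5.35
tcp_pos: [0.6336, 0.1054, 0.0687]
eef_rot: [179.9, 0.3, -180.0]
contact_force: [6.5, -0.6, -0.4]
gripper_width: 0.0153
gripper_force: 15.0
```

Run:
```python
from h import *
b=snap('top','t1');a=snap('scene','s1')
x=cv2.resize(b['frame'][150:275,140:260,::-1],(480,500),interpolation=cv2.INTER_CUBIC)
cv2.imwrite('pics/c1.png',x)
```

```text
(no output)
```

View pics/c1.png

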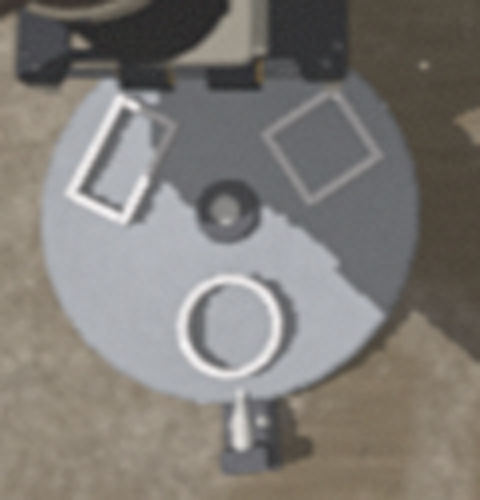

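The seat ring now stands at crop (232,326), with the pointer tip at (241,393), so it's nearly in line. I'll work out what angle is left.

Run:
```python
from h import *
b0=dict(np.load('t0.npz'));b=dict(np.load('t1.npz'));a=dict(np.load('s1.npz'))
T=lambda x,y:(140+x/4-.4,150+y/4-.4)
def ring(c,x,y):
    u,v=T(x,y);g=c['frame'].min(2).astype(float)
    best=None
    from scipy.optimize import minimize
    th=np.linspace(0,2*np.pi,120)
    M=np.linalg.inv(c['T'])
    g=cv2.GaussianBlur(g,(0,0),.6)
    p0=pt(c,u,v,.045)
    def f(q):
        X=np.c_[q[0]+.0305*np.cos(th),q[1]+.0305*np.sin(th),0*th+.045]
        Y=X@M[:3,:3].T+M[:3,3];K=c['camera_matrix']
        m=(Y[:,:2]/Y[:,2:]*K[0,0]+K[:2,2]).astype(np.float32)
        return -cv2.remap(g,m[None,:,0],m[None,:,1],cv2.INTER_CUBIC).mean()
    r=minimize(f,p0[:2],method='Nelder-Mead',options=dict(initial_simplex=[p0[:2],p0[:2]+[.003,0],p0[:2]+[0,.003]]));return r.x,r.fun
r0=ring(b0,341,209);r1=ring(b,232,326);print(r0,r1)
d=r1[0]-r0[0];L=np.hypot(*d);n=np.array([-d[1],d[0]])/L
for s in(1,-1):
    C=(r0[0]+r1[0])/2+s*n*np.sqrt(.075**2-L*L/4);print('axis',C,'seat ang',np.degrees(np.arctan2(*(r1[0]-C)[::-1]))%360)
# pointer depth profile
for v in range(246,268,2):
    w=np.array([pt(b0,u,v) for u in range(194,210)]);print(v,[f"{1000*y:.0f}/{1000*z:.0f}" for x,y,z in w],round(w[8,0],3))
g=b0['frame'].astype(int).sum(2)
for v in range(246,264,2):print(v,g[v,194:210])
```

```text
(array([0.52958632, 0.02638933]), np.float64(-196.454438827713)) (array([0.45603919, 0.09673113]), np.float64(-218.57475888317796))
axis [0.45473041 0.02174255] seat ang 89.00011424447976
axis [0.53089511 0.10137791] seat ang 183.55214912934184
246 ['106/30', '103/29', '101/29', '98/29', '96/28', '92/33', '90/28', '88/27', '85/29', '82/30', '79/33', '78/27', '74/31', '72/30', '69/32', '67/30'] 0.418
248 ['105/31', '104/27', '101/29', '98/29', '95/31', '91/41', '90/30', '87/32', '85/28', '82/30', '79/32', '77/30', '75/29', '72/31', '70/27', '67/28'] 0.413
250 ['105/31', '103/30', '100/32', '98/28', '95/28', '91/40', '89/38', '88/27', '85/26', '83/26', '83/8', '80/10', '78/7', '75/8', '73/6', '-84/1040'] 0.408
252 ['111/-1', '107/5', '104/11', '102/6', '93/39', '90/42', '88/42', '91/11', '89/3', '86/6', '83/8', '80/10', '78/7', '75/10', '73/7', '71/2'] 0.402
254 ['111/-2', '107/7', '104/7', '102/6', '93/39', '91/40', '87/44', '85/42', '88/7', '86/9', '83/8', '80/8', '78/9', '75/9', '73/7', '71/-2'] 0.397
256 ['111/-1', '107/6', '104/8', '101/11', '93/43', '90/44', '87/45', '86/39', '83
[... 767 characters left out ...]
6', '79/46', '77/46', '74/44', '72/43', '72/26', '72/8', '70/9'] 0.369
246 [473 472 469 470 471 476 482 473 470 473 477 477 475 476 471 469]
248 [488 482 484 478 490 551 535 426 408 449 466 461 453 446 421 383]
250 [403 402 394 386 414 500 470 336 285 302 317 302 272 246 221 207]
252 [352 328 302 312 409 525 510 391 303 291 303 300 257 202 185 205]
254 [362 337 310 365 509 587 552 433 324 313 402 417 334 246 199 202]
256 [386 351 332 426 541 583 555 467 349 299 359 376 323 243 193 197]
258 [376 337 304 363 500 583 561 486 387 309 294 286 248 207 190 190]
260 [373 326 298 342 494 583 577 501 389 274 216 207 195 197 189 186]
262 [355 311 261 247 314 418 439 374 299 285 276 265 217 165 175 183]
```

Run:
```python
from h import *
from scipy.optimize import least_squares
def cloud(c):
    v,u=np.mgrid[:384,:512];K=c['camera_matrix'];d=c['range_z']
    p=np.stack([(u-K[0,2])/K[0,0]*d,(v-K[1,2])/K[1,1]*d,d],-1)
    return (p@c['T'][:3,:3].T+c['T'][:3,3])
for f,s,ctr in(('t0','t',(.530,.0255)),('t1','t',(.456,.095)),('s0','s',(.530,.0255)),('s1','s',(.456,.095))):
    c=dict(np.load(f+'.npz'));q=cloud(c).reshape(-1,3)
    q=q[(abs(q[:,2]-.045)<.0045)&(np.hypot(*(q[:,:2]-ctr).T)<.04)]
    r=least_squares(lambda x:np.hypot(q[:,0]-x[0],q[:,1]-x[1])-.0305,ctr,loss='soft_l1',f_scale=.002)
    print(f,len(q),r.x.round(4),np.sqrt((r.fun**2).mean()))
```

```text
t0 147 [0.5293 0.0266] 0.0015241135285892287
t1 149 [0.456  0.0966] 0.001558410010218934
s0 130 [0.5285 0.0255] 0.0022627569656434488
s1 0 [0.456 0.095] nan<stdin>:11: RuntimeWarning: Mean of empty slice.
  ret = ret.dtype.type(ret / rcount)
```

>>> apply_moves --pt "0 0 0.0025 0 0 0 0" --pt "0 0 0 0 0 0 0" --pt "0 0 0 0 0 0 0" --pt "0 0 0 0 0 0 0"

```text
time_s: 5.78
tcp_pos: [0.6334, 0.1082, 0.0687]
eef_rot: [180.0, 0.2, -179.9]
contact_force: [5.5, -1.1, 0.6]
gripper_width: 0.0154
gripper_force: 15.0
```

```bash
cat >> h.py <<'E'
from scipy.optimize import least_squares
def cloud(c):
    v,u=np.mgrid[:384,:512];K=c['camera_matrix'];d=c['range_z']
    p=np.stack([(u-K[0,2])/K[0,0]*d,(v-K[1,2])/K[1,1]*d,d],-1)
    return (p@c['T'][:3,:3].T+c['T'][:3,3])
def seat(c,ctr=(.456,.095)):
    q=cloud(c).reshape(-1,3)
    q=q[(abs(q[:,2]-.045)<.0045)&(np.hypot(*(q[:,:2]-ctr).T)<.04)]
    x=least_squares(lambda x:np.hypot(q[:,0]-x[0],q[:,1]-x[1])-.0305,ctr,loss='soft_l1',f_scale=.002).x
    return x.round(4),np.degrees(np.arctan2(x[1]-.1013,x[0]-.531))%360
E
python3 - <<'E'
from h import *
for i in range(3):
    b=snap('top','t2');print(seat(b))
q=cloud(b).reshape(-1,3)
w=q[(q[:,2]>.036)&(q[:,0]>.380)&(q[:,0]<.413)&(abs(q[:,1]-.09)<.008)]
k=np.polyfit(w[:,0],w[:,1],1);print('pin',len(w),k,'at axis y',np.polyval(k,.531),'ang from pin centroid',w.mean(0),np.degrees(np.arctan2(.1013-w[:,1].mean(),.531-w[:,0].mean())))
E
```

```text
(array([0.4561, 0.0946]), np.float64(185.07363476284874))
(array([0.4561, 0.0945]), np.float64(185.17738037806464))
(array([0.4561, 0.0944]), np.float64(185.28836265228878))
pin 49 [0.1156749  0.04306734] at axis y 0.1044907111837262 ang from pin centroid [0.39273643 0.08849709 0.04146068] 5.2903815266537215
```

>>> apply_moves --pt "0.6 0 0 0 0 0 0" --pt "0.6 0 0 0 0 0 0" --pt "0.6 0 0 0 0 0 0" --pt "0.6 0 0 0.01 0 0 0" --pt "0.6 0 0 0.0 0 0 0"

```text
time_s: 6.35
tcp_pos: [0.63, 0.1074, 0.0556]
eef_rot: [-180.0, -0.1, 180.0]
contact_force: [-0.3, -1.0, -1.2]
gripper_width: 0.0435
gripper_force: 0.0
```

I wrote +z for lifting, but tool +z points down, so the tool went down 10 mm. The fingertips are still clear of the disc and nothing is touching. Now I'll lift with −z.

>>> apply_moves --pt "0.6 0 0 -0.015 0 0 0" --pt "0.6 0 0 -0.025 0 0 0" --pt "0.6 0 0 -0.035 0 0 0" --pt "0.6 0 0 -0.035 0 0 0" --pt "0.6 0 0 -0.035 0 0 0" --pt "0.65 0.0069 -0.0341 0 0 0 0" --pt "0.65 0.0069 -0.0341 0 0 0 0" --pt "0.65 0.0069 -0.0341 0 0 0 0" --pt "0.65 0.0069 -0.0341 0 0 0 0" --pt "0.65 0.0069 -0.0341 0 0 0 0" --pt "0.65 0.0069 -0.0341 0 0 0 0" --pt "0.65 0.0069 -0.0341 0 0 0 0" --pt "0.65 0.0069 -0.0341 0 0 0 0" --pt "0.65 0.0069 -0.0341 0 0 0 0" --pt "0.65 0.0069 -0.0341 0 0 0 0" --pt "0.65 0.0069 -0.0341 0 0 0 0" --pt "0.65 0 0 0 0 0 0" --pt "0.65 0 0 0 0 0 0" --pt "0.65 0 0 0 0 0 0"

```text
time_s: 7.93
tcp_pos: [0.5549, -0.2674, 0.2019]
eef_rot: [180.0, -0.1, 179.9]
contact_force: [-0.4, -0.2, -0.1]
gripper_width: 0.057
gripper_force: 0.0
```

Run:
```python
from h import *
s=get_state();print(s['tcp_pos'],s['joints'])
b=snap('top','t3');print(seat(b))
a=snap('scene','s3')
q=cloud(a);m=(abs(q[...,2]-.098)<.006)&(np.hypot(q[...,0]-.555,q[...,1]+.267)<.03)
print(m.sum(),q[m].mean(0) if m.any() else '', q[m].min(0),q[m].max(0))
cv2.imwrite('pics/s3b.png',cv2.resize(a['frame'][:,:,::-1],(800,600)))
```

```text
[ 0.55493037 -0.26742396  0.2019381 ] [-7.59725966e+00  1.68454727e+01 -1.05836963e+01 -1.62251709e-02
 -6.26316504e+01 -8.24506084e+01]
(array([0.456, 0.095]), np.float64(184.80157334987376))Traceback (most recent call last):
  File "<stdin>", line 6, in <module>
    return umr_minimum(a, axis, None, out, keepdims, initial, where)
ValueError: zero-size array to reduction operation minimum which has no identity
```

The seat is still in line. The arm hides the tube from the scene camera, but the top-camera depth gave its rim height as 0.097 m, against 0.098 m in the text. I'll go down and grip.

>>> apply_moves --pt "0.65 0 0 0.025 0 0 0" --pt "0.65 0 0 0.025 0 0 0" --pt "0.65 0 0 0.02 0 0 0" --pt "0.65 0 0 0.015 0 0 0" --pt "0.65 0 0 0.015 0 0 0" --pt "0.65 0 0 0.015 0 0 0" --pt "0.65 0 0 0.01 0 0 0" --pt "0.65 0 0 0.007 0 0 0" --pt "0.65 0 0 0 0 0 0" --pt "0.65 0 0 0 0 0 0"

```text
time_s: 8.87
tcp_pos: [0.5557, -0.267, 0.0707]
eef_rot: [-180.0, -0.0, -180.0]
contact_force: [-0.1, 0.2, -0.2]
gripper_width: 0.0569
gripper_force: 0.0
```

>>> apply_moves --pt "0 0 0 0 0 0 0" --pt "0 0 0 0 0 0 0" --pt "0 0 0 0 0 0 0" --pt "0 0 0 0 0 0 0" --pt "0 0 0 0 0 0 0" --pt "0 0 0 0 0 0 0" --newtons 20

```text
time_s: 9.37
tcp_pos: [0.5556, -0.2674, 0.071]
eef_rot: [-180.0, 0.0, -180.0]
contact_force: [-0.6, 0.2, 3.0]
gripper_width: 0.0329
gripper_force: 20.0
```

>>> apply_moves --pt "0 0 0 -0.01 0 0 0" --pt "0 0 0 -0.02 0 0 0" --pt "0 0 0 -0.025 0 0 0" --pt "0 0 0 -0.025 0 0 0" --pt "0 0 0 -0.025 0 0 0" --pt "0 0 0 -0.025 0 0 0" --pt "0 0.009 0.0329 0 0 0 0" --pt "0 0.009 0.0329 0 0 0 0" --pt "0 0.009 0.0329 0 0 0 0" --pt "0 0.009 0.0329 0 0 0 0" --pt "0 0.009 0.0329 0 0 0 0" --pt "0 0.009 0.0329 0 0 0 0" --pt "0 0.009 0.0329 0 0 0 0" --pt "0 0.009 0.0329 0 0 0 0" --pt "0 0.009 0.0329 0 0 0 0" --pt "0 0.009 0.0329 0 0 0 0" --pt "0 0.009 0.0329 0 0 0 0" --pt "0 0 0 0 0 0 0" --pt "0 0 0 0 0 0 0" --pt "0 0 0 0 0 0 0"

```text
time_s: 11.03
tcp_pos: [0.4561, 0.0946, 0.2009]
eef_rot: [-180.0, -0.0, -179.9]
contact_force: [-0.6, -0.1, -1.2]
gripper_width: 0.0332
gripper_force: 20.0
```

Run:
```python
from h import *
b=snap('top','t4');a=snap('scene','s4')
x=cv2.resize(b['frame'][150:275,140:260,::-1],(480,500),interpolation=cv2.INTER_CUBIC)
y=cv2.resize(a['frame'][120:288,130:258,::-1],(381,500),interpolation=cv2.INTER_CUBIC)[:,:320]
cv2.imwrite('pics/c4.png',np.hstack([x,y]));print(get_state()['tcp_pos'])
```

```text
[0.45634269 0.09377621 0.20065216]
```

View pics/c4.png

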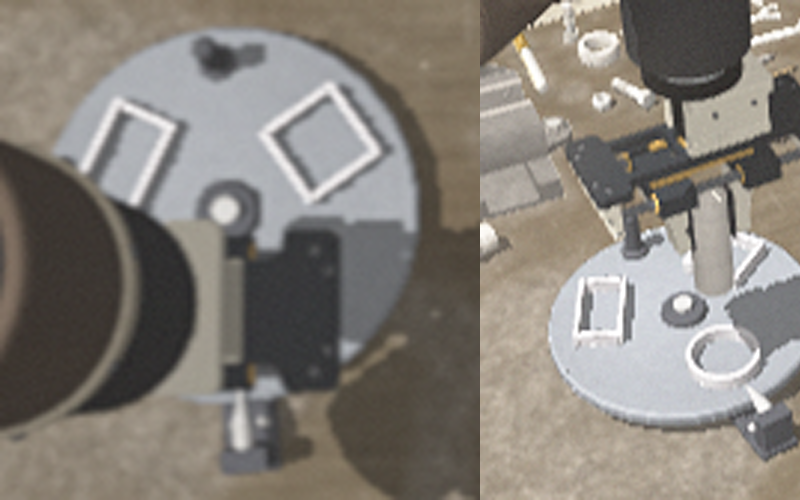

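The right half shows the tube held upright at (713,240), above the ring at (723,355). The ring is in line with the pointer at (765,405). Lowering now, slowly at the end.

>>> apply_moves --pt "0 0 0 0.02 0 0 0" --pt "0 0 0 0.02 0 0 0" --pt "0 0 0 0.02 0 0 0" --pt "0 0 0 0.015 0 0 0" --pt "0 0 0 0.01 0 0 0" --pt "0 0 0 0.005 0 0 0" --pt "0 0 0 0.003 0 0 0" --pt "0 0 0 0.002 0 0 0" --pt "0 0 0 0.001 0 0 0" --pt "0 0 0 0 0 0 0" --pt "0 0 0 0 0 0 0" --pt "0 0 0 0 0 0 0"

```text
time_s: 12.13
tcp_pos: [0.4566, 0.0947, 0.1051]
eef_rot: [180.0, 0.0, -180.0]
contact_force: [-0.2, 0.3, -0.5]
gripper_width: 0.033
gripper_force: 20.0
```

>>> apply_moves --pt "0 0 0 0.001 0 0 0" --pt "0 0 0 0.001 0 0 0" --pt "0 0 0 0.001 0 0 0" --pt "0 0 0 0 0 0 0" --pt "0 0 0 0 0 0 0" --pt "0 0 0 0 0 0 0"

```text
time_s: 12.63
tcp_pos: [0.4563, 0.0945, 0.1015]
eef_rot: [-180.0, -0.0, -180.0]
contact_force: [0.2, -1.0, -1.6]
gripper_width: 0.0329
gripper_force: 20.0
```

>>> apply_moves --pt "0 0 0 0.0005 0 0 0" --pt "0 0 0 0.0005 0 0 0" --pt "0 0 0 0 0 0 0" --pt "0 0 0 0 0 0 0"

```text
time_s: 12.97
tcp_pos: [0.4566, 0.0946, 0.101]
eef_rot: [180.0, 0.0, -180.0]
contact_force: [-1.7, -0.3, 3.5]
gripper_width: 0.0327
gripper_force: 20.0
```

The upward force and the height (0.101 against an expected 0.1005) both show contact, so I'll release and retreat straight up.

>>> apply_moves --pt "0.1 0 0 0 0 0 0" --pt "0.5 0 0 0 0 0 0" --pt "0.65 0 0 0 0 0 0" --pt "0.65 0 0 0 0 0 0" --pt "0.65 0 0 0 0 0 0" --pt "0.65 0 0 -0.01 0 0 0" --pt "0.65 0 0 -0.025 0 0 0" --pt "0.65 0 0 -0.03 0 0 0" --pt "0.65 0 0 -0.03 0 0 0" --pt "0.65 0 0 -0.03 0 0 0" --pt "0.65 0 -0.03 0 0 0 0" --pt "0.65 0 -0.035 0 0 0 0" --pt "0.65 0 -0.035 0 0 0 0" --pt "0.65 0 -0.035 0 0 0 0" --pt "0.65 0 -0.035 0 0 0 0" --pt "0.65 0 -0.035 0 0 0 0" --pt "0.65 0 0 0 0 0 0" --pt "0.65 0 0 0 0 0 0"

```text
time_s: 14.47
tcp_pos: [0.4559, -0.1121, 0.2253]
eef_rot: [180.0, -0.0, 179.8]
contact_force: [-0.6, 0.9, 1.0]
gripper_width: 0.0572
gripper_force: 0.0
```

Run:
```python
from h import *
b=snap('top','t5');a=snap('scene','s5')
print(seat(b))
q=cloud(b).reshape(-1,3);t=q[(q[:,2]>.118)&(q[:,2]<.138)&(np.hypot(q[:,0]-.456,q[:,1]-.095)<.04)]
print(len(t),cv2.minEnclosingCircle(t[:,:2].astype(np.float32)),np.median(t[:,2]),get_state()['tcp_pos'])
x=cv2.resize(b['frame'][150:275,140:260,::-1],(480,500),interpolation=cv2.INTER_CUBIC)
y=cv2.resize(a['frame'][120:288,130:258,::-1],(381,500),interpolation=cv2.INTER_CUBIC)[:,:320]
cv2.imwrite('pics/c5.png',np.hstack([x,y]))
```

```text
(array([0.456, 0.095]), np.float64(184.80157334987376))
0 ((0.0, 0.0), 0.0) nan [ 0.45625809 -0.11034884  0.2253945 ]
  return _methods._mean(a, axis=axis, dtype=dtype,
  ret = ret.dtype.type(ret / rcount)
```

View pics/c5.png

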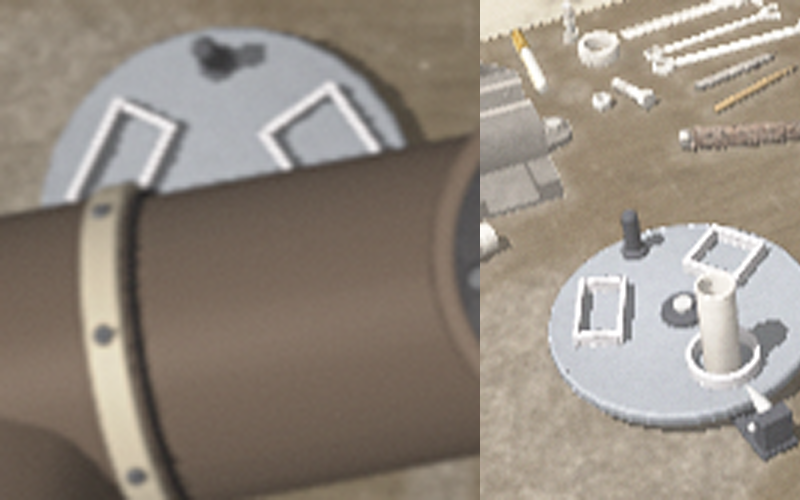

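The scene view shows the tube upright inside the ring at (723,320), in line with the pointer. The arm blocks the top view, so that seat number is just the initial guess, and so was the one after releasing the peg. I'll move the arm clear to check the angle properly.

>>> apply_moves --pt "0.65 0 -0.035 0 0 0 0" --pt "0.65 0 -0.035 0 0 0 0" --pt "0.65 0 -0.035 0 0 0 0" --pt "0.65 0 -0.035 0 0 0 0" --pt "0.65 0 -0.035 0 0 0 0" --pt "0.65 0 -0.035 0 0 0 0" --pt "0.65 0 -0.035 0 0 0 0" --pt "0.65 0 -0.035 0 0 0 0" --pt "0.65 0 0 0 0 0 0" --pt "0.65 0 0 0 0 0 0"

```text
time_s: 15.4
tcp_pos: [0.4568, -0.3907, 0.2246]
eef_rot: [180.0, -0.1, 180.0]
contact_force: [-0.2, 0.8, 0.3]
gripper_width: 0.057
gripper_force: 0.0
```

Run:
```python
from h import *
b=snap('top','t6');q=cloud(b).reshape(-1,3)
near=q[np.hypot(q[:,0]-.456,q[:,1]-.095)<.04]
print((near[:,2]>.118).sum(),(abs(near[:,2]-.045)<.0045).sum(),seat(b,(.458,.092)))
t=near[(near[:,2]>.118)&(near[:,2]<.138)];print(cv2.minEnclosingCircle(t[:,:2].astype(np.float32)),np.median(t[:,2]))
pg=q[(q[:,2]>.07)&(np.hypot(q[:,0]-.63,q[:,1]-.11)<.03)];m=pg.mean(0);print('peg',len(pg),m,np.degrees(np.arctan2(m[1]-.1013,m[0]-.531)))
x=cv2.resize(b['frame'][150:275,140:260,::-1],(480,500),interpolation=cv2.INTER_CUBIC)
cv2.imwrite('pics/c6.png',x)
```

```text
64 133 (array([0.4562, 0.0947]), np.float64(185.02308336781846))
((0.4558413028717041, 0.09585414826869965), 0.017039228230714798) 0.12656179147914354
peg 33 [0.62943902 0.10980823 0.07778343] 4.939882246392459
```

View pics/c6.png

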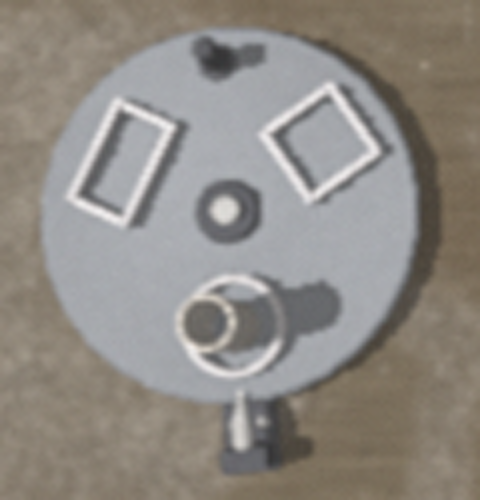

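The seat stands at 185.0° and the pointer at about 185.1°. The tube top is at 0.127 m (nominal 0.128 m), centred within about 1 mm. In the picture its rim at (207,322) is offset from the ring at (235,325) only because of perspective.

```bash
python3 -c "
from plant import close_job
print(close_job())"
```

```text
the job is handed in; nothing more can be done
None
```

The job is handed in at about 15 s: the round seat is within about 0.2° of the pointer and the tube stub stands upright in it, released and about 1 mm off centre, with the arm clear; the hand-in returned no verdict.

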